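Gauge the wells of a gel-casting stand

TASK

Take the orange-handled feeler gauge out of its blue holder and try its blade, gently and without forcing it, in the gaps of the white gel-casting stand: in some wells it jams part way on a stray spacer. Find a well where the blade slides down fully home, lower it there in your grip until its shoulder sits on the stand, and leave the gauge standing in it. Do not push the stand with more than about 25 N, and leave the other things on the bench where they are.

Things in the scene. Friction and masses are not known exactly. Their poses are not given: they have to be found in the camera images.
- gauge: feeler gauge, 90 g: orange handle 44 x 18 x 50 mm (x, y, z), steel blade 22 x 6 x 58 mm centred below it. Origin: centre of the handle's underside (the shoulder); blade from z = -58 to 0, handle from 0 to +50 mm; y across the blade's thickness. Starts upright in the holder, shoulder on the holder's top. Grip the handle across its 18 mm (y).
- gauge_tip (a point): middle of the blade's lower end, 58 mm below the gauge's origin; axes as the gauge
- holder: blue upright holder 58 x 34 mm, 66 mm high, on a dark foot 74 x 50 mm, fixed; in its top a slot 30 x 10 mm where the gauge's blade hangs freely. Origin: centre of its underside, z up, y across the slot's 10 mm. The gauge starts at its yaw, centred to about 1 mm.
- stand: white gel-casting stand on a grey foot 76 x 172 mm, 85 mm high, fixed; blue clamp screws on the front do not turn. Origin: centre of its underside, z up, y along its row of three wells, 46 mm apart. Two wells, not told which, hold a loose black spacer whose top, 37 or 43 mm below the stand's top, jams the blade; in the third the blade passes its full 58 mm until the shoulder rests on top.
- station_left (a point): centre of the left well's mouth (stand y = +46 mm), level with the stand's top; axes as the stand. Each well: 30 mm (x) by 16 mm (y), floor 77 mm down; from 10 to 35 mm down two black rubber cheeks narrow it to a gap of 8 mm in y. In each well the gap lies up to 2.5 mm to either side (y) of the well's centre, not told, and stays there.
- station_middle (a point): centre of the middle well's mouth (stand y = 0), level with the stand's top; axes as the stand. The cheeks' upper edges, 10 mm down, are square ledges on which a blade that misses the gap lands. All is rigid: force climbs fast on contact.
- station_right (a point): centre of the right well's mouth (stand y = -46 mm), level with the stand's top; axes as the stand. In the clear well, whichever it is, only a low spacer lies on the floor, 8 mm high, out of the blade's reach.
- staining_jar: glass jar with a black cap, 58 x 55 x 86 mm, bystander; origin under its centre
- stain_a: brown bottle with a white cap, 48 mm across, 113 mm high, bystander; origin under its centre
- buffer_bottle: white bottle with a blue cap, 60 mm across, 150 mm high, bystander; origin under its centre
- objective_can: black round can, 36 mm across, 60 mm high, bystander; origin under its centre
- cover_slips: small flat carton, 35 x 34 x 14 mm, bystander; origin under its centre
Not all that is in view belongs to the job. What is meant by the gauge is not purple or yellow, and is the smaller of those in its own colour.

How it is judged:
On the way, in this order (a step that is already met when the one before it is completed fails the run):
1. the gauge is drawn clear out of its holder (z of gauge_tip in the frame of holder above 0.07 m and contact force between the fingers and gauge above 1 N), for 0.1 s.
2. held in the fingers, the blade has entered the gap between the cheeks of a well, at least 15 mm below the stand's top (((z of gauge in the frame of station_left below 0.043 m and horizontal distance between gauge and station_left below 0.009 m) or (z of gauge in the frame of station_middle below 0.043 m and horizontal distance between gauge and station_middle below 0.009 m) or (z of gauge in the frame of station_right below 0.043 m and horizontal distance between gauge and station_right below 0.009 m)) and contact force between the fingers and gauge above 1 N), for 0.1 s.
3. held in the fingers, the blade is fully home in a well, shoulder within 3 mm of the stand's top (((z of gauge in the frame of station_left below 0.003 m and horizontal distance between gauge and station_left below 0.009 m) or (z of gauge in the frame of station_middle below 0.003 m and horizontal distance between gauge and station_middle below 0.009 m) or (z of gauge in the frame of station_right below 0.003 m and horizontal distance between gauge and station_right below 0.009 m)) and angle between gauge's own z axis and vertical below 0.12 rad and contact force between the fingers and gauge above 1 N), for 0.1 s.
At the end, for the whole second after the job is handed in: The gauge stands released and at rest in one of the wells, its shoulder within 3 mm of the stand's top and its axis within 9 mm of the well's centre, tilted less than 0.12 rad (((z of gauge in the frame of station_left below 0.003 m and horizontal distance between gauge and station_left below 0.009 m) or (z of gauge in the frame of station_middle below 0.003 m and horizontal distance between gauge and station_middle below 0.009 m) or (z of gauge in the frame of station_right below 0.003 m and horizontal distance between gauge and station_right below 0.009 m)) and angle between gauge's own z axis and vertical below 0.12 rad and linear speed of gauge below 0.02 m/s and contact force between the fingers and gauge below 0.1 N); the robot touches nothing.
It fails at once if the stand (with its cheeks) is pushed with more than 25 N (contact force between stand and anything else above 25 N).
It fails at once if a bystander is moved more than 30 mm (distance of any of staining_jar, stain_a, buffer_bottle, objective_can, cover_slips from where it was at the start of the episode above 0.03 m).
It also fails if it takes over 72 s, if anything falls off the work surface, if the arm or the gripper's body presses on something with over 40 N, if the wrist force passes 120 N, or if a joint passes its speed limit or range.

ROBOT

A 6-joint arm with a two-finger parallel gripper is mounted at the origin on the work surface; the furniture and walls round the work are solid. World frame = base frame: x ahead of the robot, y to its left, z up, the work surface at z = 0. Lengths are in m, angles in rad, forces in N, time in s.
With the tool pointing down it reaches from about 0.375 to 0.9 m from the base axis. Payload 3.1 kg.
Tool frame: the origin (TCP) lies between the finger pads; the fingertips stand 17 mm ahead of it and the grasp point (between the pads) lies 2 mm behind it; z points along the fingers, y is the line along which they close (so a half turn about z gives the same grasp; the last joint's range is limited). The gripper opens to 85 mm and grips with 20 to 120 N. Pads are 22 mm wide; open, the fingers measure 114 mm over their backs; the gripper's body (76 mm by 85 mm) begins 54 mm behind the grasp point. The pads swing forward as they close: fully open they stand 13 mm farther back than shut.
Start: joints at [0.933, 0.527, 1.433, -0, 1.181, -0.178], TCP at [0.277, 0.56, 0.248] pointing down, gripper open.
Joint ranges: [-3.08, 3.08], [-0.75, 2.2], [0.22, 2.44], [-1.43, 4.57], [0, 2.65], [-2.85, 2.85]. Speed limits (rad/s): [2.79, 2.79, 3.14, 3.14, 3.14, 3.14].

INTERFACE

Orientations are given as a unit quaternion [w, x, y, z].
In Python, from rig import r gives the robot as it stands. Calls block until the motion is done:
- r.move_pose(position, orientation): joint-space move of the TCP to a pose.
- r.movel(position, orientation=None, max_speed=0.15): straight line of the TCP; orientation=None keeps the orientation; max_speed is the mean speed in m/s.
- r.move_j(angles): joint-space move.
- r.gripper_open() and r.grasp(squeeze=None): open the fingers fully, or close them until they stop; squeeze is the grip in N (None keeps the last).
- r.pause(seconds).
- r.ik(position, orientation): joint angles nearest the present ones, or None.
- r.observe(): the state.
- r.snapshot(name): name is "scene" or "top"; returns a dict with "pixels" (400x640x3 uint8, red, green, blue), "depth" (400x640 float32, m along the optical axis (not along the pixel's ray), 0 where there is no reading), "fx", "fy", "cx", "cy" (pixels), "dist" ([k1, k2, p1, p2, k3] as OpenCV has them; the pictures are not rectified), "world_from_camera" (4x4, takes a point from camera to world coordinates). Camera axes: x right, y down, z forward; pixel columns grow to the right and rows downward; lengths in m; the calibration is good to about 2 mm. A picture is of the moment at which its call begins.
A pose or a line that the arm cannot do raises r.IKError and nothing moves.
- r.hand_in(): hands the job in; it is judged then, once.
The state is a dict: "time_s": time; "joints": joint angles; "joint_velocities": joint speeds; "joint_efforts": joint torques, N m; "tcp_pos": TCP position; "orientation": TCP orientation; "force": force on the tool from outside, world axes, zero at the start; "moment": the same for the moment, N m; "finger_gap": finger opening in m; "gripper_force": force on a finger pad.
Only numpy, scipy, OpenCV 4.12 (cv2) and the standard library are available. Lean on these libraries where they do the work, as an engineer would, in place of code of your own. Each camera call takes 0.05 s, during which the arm holds its last target. There are 200 camera calls.

## Working session

There is one attempt and no reset: what is moved stays moved. The work goes in short steps, each a Python script; the robot and the scene stay as the last script left them, time stands still between calls to the robot, and variables do not carry over. Pictures are saved under pics/ and viewed, at most 10 in all, crops included, and the job is handed in when it is done.

```bash
mkdir -p pics; ls; python3 - <<'E'
from rig import r
import cv2,numpy as np
for n in("scene","top"):
    s=r.snapshot(n); cv2.imwrite(f"pics/{n}0.png",s["pixels"][:,:,::-1]); np.savez(f"{n}0.npz",**s)
    print(n,s["fx"],s["cx"],s["cy"],s["dist"],np.round(s["world_from_camera"],3).tolist())
o=r.observe();print(o)
E
```

```text
pics
scene 378.1410710236399 327.6560352687639 204.76813495483128 [-0.05535269  0.          0.          0.          0.        ] [[-0.58, -0.396, 0.712, -0.277], [-0.815, 0.281, -0.507, 0.492], [0.001, -0.874, -0.486, 0.614], [0.0, 0.0, 0.0, 1.0]]
top 494.4154552912026 325.00107541593843 194.60601228824083 [-0.08823354  0.          0.          0.          0.        ] [[0.027, -0.984, 0.177, 0.252], [-1.0, -0.025, 0.016, -0.051], [-0.012, -0.178, -0.984, 1.402], [0.0, 0.0, 0.0, 1.0]]
{'time_s': 0.1, 'joints': array([ 9.33496541e-01,  5.28436804e-01,  1.43380438e+00,  2.12357260e-05,
        1.18141131e+00, -1.78495232e-01]), 'joint_velocities': array([ 2.77641944e-05, -2.67211633e-03, -4.29239247e-03, -6.96243005e-05,
       -3.22034673e-04,  2.08756971e-04]), 'joint_efforts': array([-4.11156934e-04, -4.43307388e+01, -1.78585196e+01, -2.33694636e-04,
        3.89027919e-03,  1.29863139e-05]), 'tcp_pos': array([0.2763831 , 0.55986675, 0.24738276]), 'orientation': array([-4.17562736e-04,  2.27399314e-01,  9.73801053e-01, -9.41528438e-04]), 'force': array([0.18335398, 0.22083279, 0.47287002]), 'moment': array([ 0.0248789 , -0.02621078, -0.02912556]), 'gripper_force': 0.0, 'finger_gap': 0.0858229593322919}
```

View pics/scene0.png

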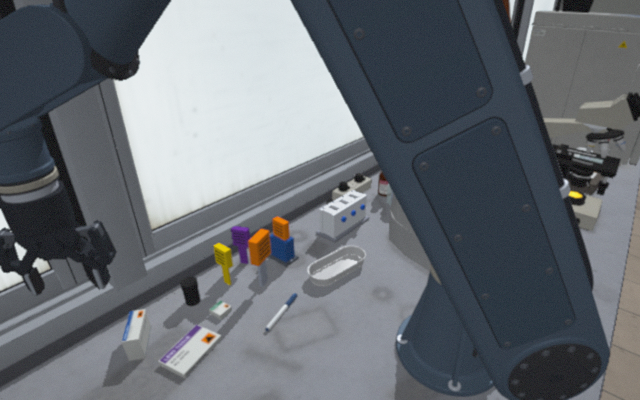

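View pics/top0.png

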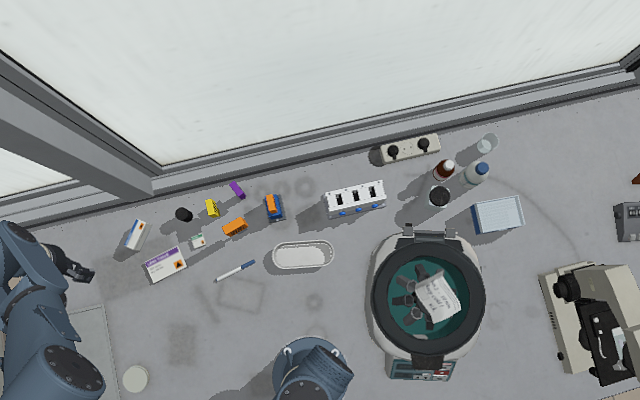

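The scene view shows the orange gauge in the blue holder at (282,240), next to a larger orange decoy at (260,245). In the top view the holder and gauge are at about (274,207) and the stand at (355,198), with its three wells in a row.

```bash
cat > h.py <<'E'
import numpy as np,cv2
from scipy.spatial.transform import Rotation as R
def load(n): return dict(np.load(n))
def K(s): return np.array([[s["fx"],0,s["cx"]],[0,s["fy"],s["cy"]],[0,0,1]],float)
def ray(s,uv,z):
    p=cv2.undistortPoints(np.float64(uv).reshape(-1,1,2),K(s),s["dist"]).reshape(-1,2)
    T=s["world_from_camera"]; d=np.c_[p,np.ones(len(p))]@T[:3,:3].T; o=T[:3,3]
    return o+d*((z-o[2])/d[:,2])[:,None]
def cloud(s):
    h,w=s["depth"].shape; v,u=np.mgrid[:h,:w]
    p=cv2.undistortPoints(np.float64(np.c_[u.ravel(),v.ravel()]).reshape(-1,1,2),K(s),s["dist"]).reshape(-1,2)
    T=s["world_from_camera"]; P=np.c_[p,np.ones(len(p))]*s["depth"].ravel()[:,None]
    return (P@T[:3,:3].T+T[:3,3]).reshape(h,w,3)
def down(a): # tool down, tool y axis along world direction angle a
    y=np.array([np.cos(a),np.sin(a),0]);z=np.array([0,0,-1.]);x=np.cross(y,z)
    q=R.from_matrix(np.c_[x,y,z]).as_quat(); return q[[3,0,1,2]]
E
python3 - <<'E'
from h import *
s=load("top0.npz");P=cloud(s);im=s["pixels"];hsv=cv2.cvtColor(im,cv2.COLOR_RGB2HSV)
z=P[...,2]; box=np.zeros(z.shape,bool);box[170,:]=0
def reg(m,u0,u1,v0,v1):
    b=np.zeros(m.shape,bool);b[v0:v1,u0:u1]=1;return m&b
org=(hsv[...,0]<16)&(hsv[...,1]>150)&(hsv[...,2]>120)
def rect(m,zz,name):
    v,u=np.nonzero(m); W=ray(s,np.c_[u,v],zz)
    (c,(w,h),a)=cv2.minAreaRect(np.float32(W[:,:2]*1000)); print(name,len(u),np.median(P[...,2][m]),c,w,h,a, "mean",W.mean(0)[:2]*1000)
g=reg(org,260,292,188,225); print("gauge z",np.percentile(z[g],[5,50,95]))
rect(g&(z>.105),.116,"gauge top")
blue=(hsv[...,0]>100)&(hsv[...,0]<125)&(hsv[...,1]>120)
b=reg(blue,258,292,188,228); rect(b&(z>.055),.066,"holder top")
rect(reg(z>.055,258,292,188,228),.066,"holder+gauge")
t=reg((z>.075)&(z<.1),318,392,172,222); rect(t,.085,"stand top")
w=reg((hsv[...,2]<70),325,385,180,215)
n,l,st,c=cv2.connectedComponentsWithStats(w.astype(np.uint8)); 
for i in range(1,n):
    if st[i,4]>15: print(st[i],c[i],ray(s,[c[i]],.085)*1000)
cv2.imwrite("pics/crop0.png",cv2.resize(im[170:230,240:400,::-1],None,fx=5,fy=5,interpolation=cv2.INTER_CUBIC))
s2=load("scene0.npz");cv2.imwrite("pics/crop1.png",cv2.resize(s2["pixels"][180:270,220:380,::-1],None,fx=5,fy=5,interpolation=cv2.INTER_CUBIC))
# bystander obstacles near
for n,u,v in [("purple",237,189),("decoy",234,226),("yellow",212,208),("socket",410,148),("jar",485,143),("stain",443,169),("buffer",478,172),("bowl",302,255)]: print(n,P[v,u])
E
```

```text
gauge z [0.06501667 0.11359524 0.11836392]
gauge top 21 0.11638389455804021 (459.012939453125, 113.97526550292969) 44.336639404296875 17.89983367919922 16.40992546081543 mean [459.19389107 114.1370824 ]
holder top 109 0.0659762378950366 (458.9801025390625, 114.07789611816406) 58.24519729614258 34.60993194580078 15.291748046875 mean [454.12409966 107.72090513]
holder+gauge 284 0.08838966463938247 (448.31488037109375, 108.48908233642578) 66.02751159667969 101.76225280761719 80.56436920166016 mean [459.71845404 114.22275504]
stand top 1012 0.08469405886885861 (489.01025390625, -110.7503890991211) 55.648189544677734 157.1983642578125 14.794816017150879 mean [ 488.83917398 -110.58176284]
[370 187   6  10  38] [372.42105263 192.18421053] [[ 498.66166765 -156.83215025   85.        ]]
[353 191   6  10  41] [355.65853659 195.90243902] [[ 487.30810772 -111.61795816   85.        ]]
[337 194   6  11  40] [339.35  199.925] [[475.18146707 -67.78405601  85.        ]]
purple [0.49384735 0.20672229 0.10904344]
decoy [0.39057565 0.20220517 0.14258265]
yellow [0.44106956 0.27140409 0.10682876]
socket [ 0.63860794 -0.2669097   0.03749462]
jar [ 0.67056401 -0.49556752  0.0008414 ]
stain [ 0.56723304 -0.34897132  0.08849145]
buffer [ 0.55024496 -0.43117119  0.13581755]
bowl [0.32904939 0.03282414 0.00329033]
```

View pics/crop0.png

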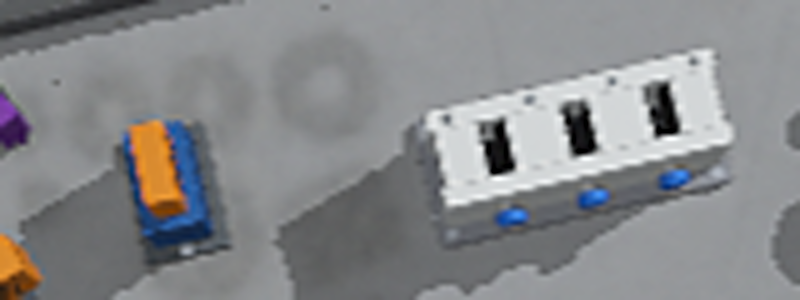

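View pics/crop1.png

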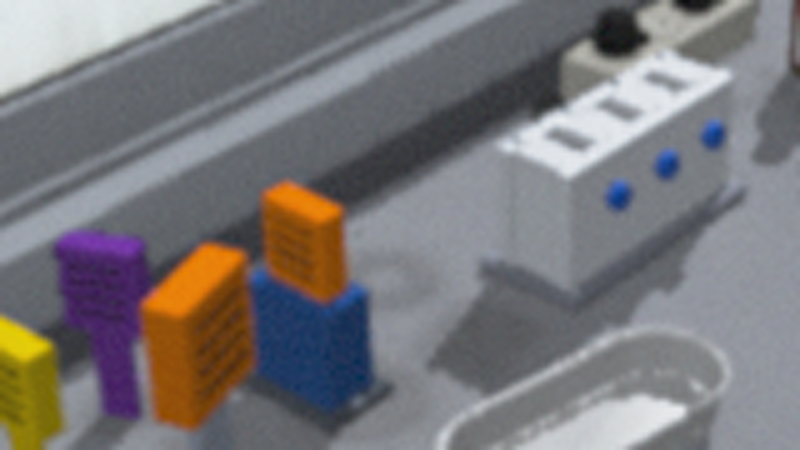

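Crops agree: gauge at (459,114) mm with x axis about 15.5°, stand centre near (489,-111) mm with x axis about 14.8°. I'll grasp the gauge and lift it.

```bash
python3 - <<'E'
from h import *
from rig import r
a=np.radians(105.6)
best=None
for aa in (a,a-np.pi):
    q=down(aa); 
    j=[r.ik([.459,.114,.2],q),r.ik([.499,-.157,.2],down(aa-.014))]
    print(aa,[None if k is None else np.round(k,2) for k in j])
    if all(k is not None for k in j):
        m=max(abs(k[5]) for k in j)
        if best is None or m<best[0]: best=(m,aa)
aa=best[1];q=down(aa);np.save("aa.npy",aa)
r.move_pose([.459,.114,.22],q)
r.movel([.459,.114,.095],q,max_speed=.12)
print(r.observe()["force"],r.observe()["time_s"])
r.grasp(60); o=r.observe();print(o["finger_gap"],o["gripper_force"],o["force"],o["tcp_pos"])
r.movel([.459,.114,.195],q,max_speed=.1)
o=r.observe();print(o["finger_gap"],o["gripper_force"],o["force"],o["tcp_pos"],o["time_s"])
for n in("scene","top"):
    s=r.snapshot(n); np.savez(f"{n}1.npz",**s)
    im=s["pixels"][...,::-1]; im=im[150:260,220:380] if n=="top" else im[150:260,220:380]
    cv2.imwrite(f"pics/{n}1.png",cv2.resize(im,None,fx=5,fy=5))
E
```

```text
1.843067690106012 [array([ 0.01,  0.4 ,  1.86, -0.  ,  0.89, -1.84]), array([-0.52,  0.46,  1.74, -0.  ,  0.95, -2.35])]
-1.2985249634837812 [array([ 0.01,  0.4 ,  1.86, -0.  ,  0.89,  1.31]), array([-0.52,  0.46,  1.74, -0.  ,  0.95,  0.79])]
[-1.02462494  0.67321313 -0.52546152] 3.05
0.017038057291874693 58.627392053604126 [-0.85144257  0.86549601  3.04190176] [0.45895057 0.1142083  0.09522821]
0.017187312452484706 58.552197217941284 [-0.73244723 -0.21878268 -1.69355   ] [0.45851562 0.11392642 0.19446121] 4.825
```

View pics/scene1.png

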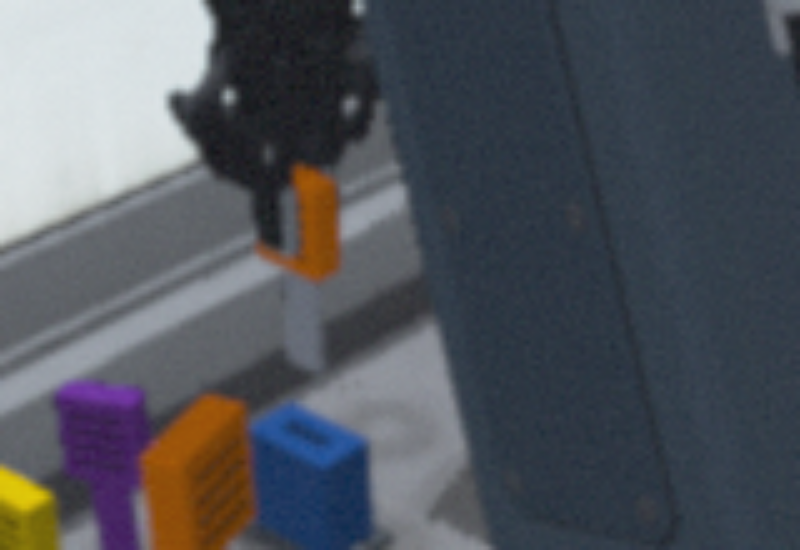

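The gauge hangs straight in the grip with the blade clear of the holder (tip near (305,365) in the crop). I'll try the left well with guarded steps.

```bash
cat > probe.py <<'E'
from h import *
from rig import r
ang=np.radians(104.8); Y=np.array([np.cos(ang),np.sin(ang)]); X=np.array([Y[1],-Y[0]])
C=np.array([.4887,-.1110]); q=down(ang-np.pi); OFF=.0292; TOP=.085
WELL=dict(left=.046,middle=0.,right=-.046)
def tz(depth): return TOP-depth+.058+OFF      # TCP z for tip depth below top
def go(w,y,depth,x=0,sp=.1):
    p=C+Y*(WELL[w]+y)+X*x; r.movel([p[0],p[1],tz(depth)],q,max_speed=sp)
def F(): 
    f=r.observe()["force"]; return np.array([f[:2]@X,f[:2]@Y,f[2]])
def base():
    r.pause(.15); return np.mean([(r.pause(.02),F())[1] for _ in range(4)],0)
def desc(w,y,d0,d1,step,b,lim=3.,x=0):
    d=d0
    while d<d1-1e-6:
        d=min(d+step,d1); go(w,y,d,x,.02); f=F()-b
        if f[2]>lim or abs(f[1])>4 or abs(f[0])>4: return d,f,True
    return d,f,False
def search(w,ys,b):
    for y in ys:
        go(w,y,7); 
    return
E
sed -i '/^def search/,$d' probe.py
python3 - <<'E'
from probe import *
go("left",0,-.025); b=base(); print("base",b,r.observe()["time_s"])
go("left",0,.007,sp=.05); print(F()-b,r.observe()["time_s"])
d,f,hit=desc("left",0,.007,.015,.0005,b)
print(d,f,hit,r.observe()["tcp_pos"],r.observe()["time_s"])
E
```

```text
base [ 0.07335009 -0.40754164 -0.85371714] 7.1083
[-0.33915103  0.91228076  0.6028333 ] 7.9
0.010500000000000002 [-0.4727414   0.51292812  5.077556  ] True [ 0.47705482 -0.06652442  0.16208284] 9.65
```

```bash
cat >> probe.py <<'E'
def search(w,ys,b):
    for y in ys:
        go(w,y,.008,sp=.03)
        go(w,y,.0095,sp=.03)
        d,f,hit=desc(w,y,.0095,.0125,.0005,b)
        print(w,y,d,np.round(f,1),hit,r.observe()["time_s"])
        if not hit: return y
        go(w,y,.008,sp=.03)
E
python3 - <<'E'
from probe import *
b=np.array([.07,-.41,-.85])
go("left",0,.008,sp=.03)
y=search("left",[.0016,-.0016,.003,-.003],b)
if y is not None:
    print(desc("left",y,.0125,.035,.0015,b),r.observe()["tcp_pos"],r.observe()["time_s"])
E
```

```text
left 0.0016 0.0125 [-0.   0.8 -0.8] False 11.9
(0.035, array([0.16739897, 0.50185095, 0.21443629]), False) [ 0.4764959  -0.06497231  0.13710093] 15.65
```

```bash
python3 - <<'E'
from probe import *
b=np.array([.07,-.41,-.85]);y=.0016
d,f,h=desc("left",y,.035,.0450,.0008,b)
print(d,f,h,r.observe()["tcp_pos"],r.observe()["time_s"])
if h: 
    go("left",y,-.015,sp=.1)
    go("middle",0,-.015,sp=.12); b=base(); print(b)
    y=search("middle",[0.0,.0016,-.0016,.003,-.003],b)
    if y is not None: d,f,h=desc("middle",y,.0125,.035,.003,b); print(d,f,h)
    np.save("b.npy",b);print(r.observe()["tcp_pos"],r.observe()["time_s"])
E
```

```text
0.043800000000000026 [-0.82615585  0.35557765  6.98638908] True [ 0.47674201 -0.0649849   0.12916262] 18.4
[ 0.17590482 -0.07369878 -1.20306549]
middle 0.0 0.0105 [-0.2  0.7  4.2] True 21.575
middle 0.0016 0.0105 [0.1 1.4 4.8] True 22.825
middle -0.0016 0.0125 [-0.6  0.9  0.1] False 25.0833
0.035 [-1.08804988 -0.51467764  0.38424676] False
[ 0.48905523 -0.11252691  0.13712358] 27.4333
```

```bash
python3 - <<'E'
from probe import *
b=np.load("b.npy");y=-.0016;w="middle"
d,f,h=desc(w,y,.035,.0450,.0008,b)
print(d,f,h,r.observe()["tcp_pos"],r.observe()["time_s"])
if h:
    w="right"
    go("middle",y,-.015,sp=.1)
    go(w,0,-.015,sp=.12); b=base(); print(b)
    y=search(w,[0.0,.0016,-.0016,.003,-.003],b)
    if y is not None: d,f,h=desc(w,y,.0125,.045,.002,b,5); print(d,f,h)
    np.save("b.npy",b)
print(w,y,d,f,h,r.observe()["tcp_pos"],r.observe()["time_s"])
E
```

```text
0.03740000000000001 [ 0.42841061 -0.48358865  4.40724162] True [ 0.48930081 -0.11265678  0.13518763] 28.1833
[ 0.33670307  0.24545147 -1.45156997]
right 0.0 0.011000000000000001 [-1.9  1.2  6.5] True 31.5083
right 0.0016 0.0125 [-0.3 -0.3  0.4] False 33.7583
0.045 [-0.77946535 -0.25335079 -0.10245269] False
right 0.0016 0.045 [-0.77946535 -0.25335079 -0.10245269] False [ 0.50004838 -0.15391231  0.1271932 ] 38.0083
```

```bash
python3 - <<'E'
from probe import *
b=np.load("b.npy");y=.0016;w="right"
d,f,h=desc(w,y,.045,.056,.002,b,4); print(d,f,h)
if not h: d,f,h=desc(w,y,.056,.0605,.0005,b,3)
print(d,f,h,r.observe()["tcp_pos"]); r.pause(.3)
print("home",F()-b,r.observe()["time_s"])
if h and d>.0565:
    r.gripper_open(); r.pause(.2); go(w,y,-.08,sp=.12); r.pause(.3)
    s=r.snapshot("top");np.savez("top2.npz",**s);t=r.snapshot("scene")
    A=cv2.resize(s["pixels"][160:230,320:400],None,fx=5,fy=5);B=cv2.resize(t["pixels"][150:240,300:380],(400,350))
    cv2.imwrite("pics/end.png",np.hstack([A,B])[...,::-1])
    print(F(),r.observe()["time_s"])
E
```

```text
0.056 [-0.02274549 -0.84709335  0.62937876] False
0.0585 [-1.39987014  0.74087545  7.31622381] True [ 0.50010608 -0.1539495   0.11420799]
home [-0.79721564  1.09922392  7.48552701] 41.0583
[ 0.22235912 -0.64002753  1.01016117] 43.625
```

View pics/end.png

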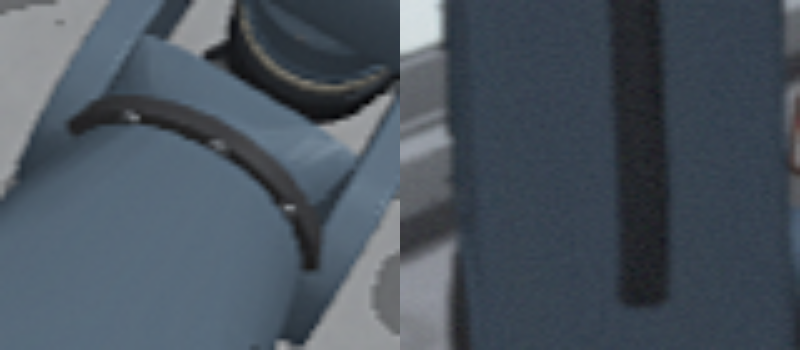

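The arm blocks both views of the stand. I'll swing it aside for one check and measure the gauge top.

```bash
python3 - <<'E'
from probe import *
r.movel([.47,.10,.26],q,max_speed=.2); r.pause(.3)
s=r.snapshot("top");P=cloud(s);hsv=cv2.cvtColor(s["pixels"],cv2.COLOR_RGB2HSV)
m=(hsv[...,0]<16)&(hsv[...,1]>150)&(hsv[...,2]>120); m[:,:320]=0;m[:,400:]=0;m[:160]=0;m[230:]=0
print(m.sum(),np.percentile(P[m][:,2],[50,90,99]) if m.any() else 0)
v,u=np.nonzero(m&(P[...,2]>.125)); W=ray(s,np.c_[u,v],.135); print(cv2.minAreaRect(np.float32(W[:,:2]*1000)),"well",C+Y*-.046)
cv2.imwrite("pics/end2.png",cv2.resize(s["pixels"][150:240,300:420,::-1],None,fx=5,fy=5)); print(r.observe()["time_s"])
E
```

```text
20 [0.13350171 0.13640831 0.13828732]
((499.8956604003906, -152.45889282226562), (43.1143684387207, 16.986162185668945), 11.64130687713623) well [ 0.5004505  -0.15547388]
45.4
```

View pics/end2.png

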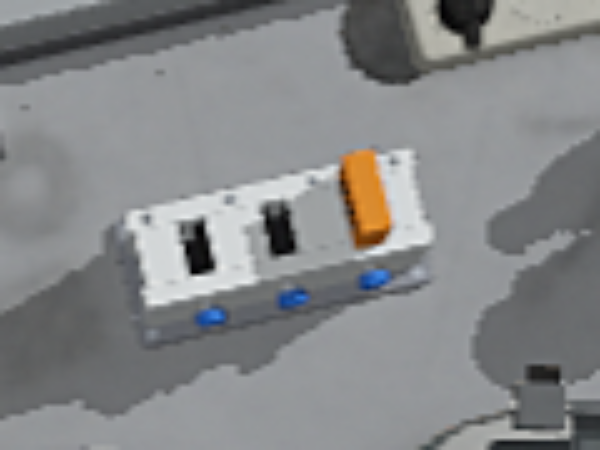

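The gauge stands upright in the right well, at (365,198) in the crop. Its top is at about 0.135 m, which means the shoulder is on the stand, so I'll hand in.

```bash
python3 -c "
from rig import r
print(r.hand_in())"
```

```text
the job is handed in; nothing more can be done
None
```

The gauge stands released and fully home in the right well; the left and middle wells jammed at about 43 and 37 mm, the highest force I read was about 7.5 N, and I handed the job in just after 45 s (no verdict was returned).

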